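Charge the finishing tub through the bench feeder

TASK

With the feeder's drive still locked, put every brass casting from the bench into the aluminium tipping tray, then tip the tray by its red handle so that the whole batch drops into the hopper, and lower it again. Then lift the red collar and flip the toggle to free the drive, turn the handwheel clockwise by exactly one full turn so that the pusher drops the batch into the blue tub, and flip the toggle back to locked. Leave the other things on the bench where they are.

Things in the scene. Friction and masses are not known exactly. Their poses are not given: they have to be found in the camera images.
- feeder: Green bench feeder, fixed to the bench (place, yaw vary). Origin on the bench under its hopper's centre. In its axes: tipping tray at +y, hopper in the middle, blue tub at +x, gear case (top at 85 mm) with flat handwheel at -y, toggle at the case's -x corner. Hopper rim 125 mm above the bench, its -y backsplash 190, pusher cover at its -x side 140.
- hopper_floor (a point): Centre of the hopper's floor, 75 mm above the bench; axes as the feeder's. 100 (x) by 80 mm (y) inside; a light grey flap hangs over its +x outlet to the tub. A full-width pusher rests at the -x end; during one turn of the handwheel it sweeps 103 mm to +x and back, dropping all that lies here into the tub.
- tub_floor (a point): Centre of the inner floor of the blue delivery tub, 122 mm square inside, walls 60 mm high, fixed to the feeder; axes as the feeder's.
- tray_floor (a point): Centre of the tipping tray's floor. Aluminium tray, 90 (x) by 125 mm (y) inside, 28 mm walls on three sides, open on its -y side at the hopper. y runs along the floor away from the hopper, z normal to the floor. At rest the floor sinks 8 degrees away from the hopper and this point is 121 mm above the bench.
- tray (a joint): Tilt of the tray, rad: 0 = down, up to 1.85; grows as the handle is lifted and carried over towards the hopper. Hinge axis: along the feeder's x through (0, 47, 130) mm in its frame; the handle moves about it at 170 mm radius. By 1.6 the floor is near upright (at 1.71 it is) and all slides out. 0.35 kg; falls back if let go before upright.
- toggle (a joint): Lever-lock toggle, rad: 0 = drive locked (lever leans 24 degrees to the feeder's +y), 0.84 = free (leans as much to -y, towards the handwheel). Moves only while its collar is lifted; stays where left. Locked, a bolt holds the handwheel; it relocks only with the wheel home (the bolt's round nose centres a wheel up to 0.1 rad off).
- toggle_pivot (a point): Pivot of the toggle lever, on the gear case's top 85 mm above the bench; the lever turns about the feeder's x through it. Lever ending in an 18 mm black ball centred 106 mm from the pivot.
- collar (a joint): Lift of the toggle's sprung collar along the lever, m: 0 = dropped (lever blocked), at most 0.018. The lever passes from about 0.011 on; hold 0.013 to 0.017 while moving it. Lifting takes 2.5 to 5 N. It springs back when let go, and drops home at either end of the lever's travel.
- collar_grip (a point): Centre of the red collar, a sleeve 24 mm in diameter, 24 mm high (30 mm rim at its foot) on the toggle lever, 66 mm from the pivot when dropped; z along the lever, x along the lever's turning axis. Best pinched along x, so that it can turn between the fingers as the lever swings.
- handwheel (a joint): Turn of the handwheel, rad, clockwise seen from above: 0 at the start (home, its red mark at the feeder's red pointer), 6.283 after one full turn (home again). It does not turn back past 0; no stop is felt at one turn. Light friction, under 3 N at the knob; it hardly coasts. Locked while the toggle is at 0.
- wheel_hub (a point): Centre of the handwheel, on its vertical axis, 112 mm above the bench. Dark steel rim 164 mm in outer diameter.
- wheel_knob (a point): Middle of the handwheel's upright black crank knob, 22 mm in diameter, 46 mm tall, from 113 to 159 mm above the bench (this point 137 mm), 60 mm from the wheel's axis; towards the feeder's -x when home. The knob spins freely on its pin.
- casting1: Rough brass casting, a rounded block 34 (x) x 20 (y) x 16 mm (z), 90 g, with a round stub (14 mm wide, 6 mm tall) on top. Origin at the centre of its underside. Three to five are present; None if absent.
- casting2: Rough brass casting, a rounded block 34 (x) x 20 (y) x 16 mm (z), 90 g, with a round stub (14 mm wide, 6 mm tall) on top. Origin at the centre of its underside. Three to five are present; None if absent.
- casting3: Rough brass casting, a rounded block 34 (x) x 20 (y) x 16 mm (z), 90 g, with a round stub (14 mm wide, 6 mm tall) on top. Origin at the centre of its underside. Three to five are present; None if absent.
- casting4: Rough brass casting, a rounded block 34 (x) x 20 (y) x 16 mm (z), 90 g, with a round stub (14 mm wide, 6 mm tall) on top. Origin at the centre of its underside. Three to five are present; None if absent.
- casting5: Rough brass casting, a rounded block 34 (x) x 20 (y) x 16 mm (z), 90 g, with a round stub (14 mm wide, 6 mm tall) on top. Origin at the centre of its underside. Three to five are present; None if absent.
- tray_handle (a point): Middle of the tray's red round bar handle: 12 mm thick, 84 mm free length, along the feeder's x, 39 mm clear of the tray's end wall, about 116 mm above the bench when the tray is down. It moves on the arc given under tray and may turn between the fingers.
- bench_block: Bystander: grey steel block 45 x 45 x 16 mm, among the castings. Origin under its centre.
- wax_block: Bystander: blue carving-wax block 42 x 28 x 22 mm, among the castings. Origin under its centre.
- glue: Bystander: blue glue bottle, 34 mm wide, 110 mm tall, standing.
- cup: Bystander: white ceramic dish, 72 mm wide, 50 mm tall.
- hammer: Bystander: hammer lying on the bench.
- yellow_tub: Bystander: open yellow plastic box, 80 x 80 x 60 mm.

How it is judged (in metres and radians):
On the way, in this order (a step that is already met when the one before it is completed fails the run):
1. all castings lie in the tray (one knocked on into the hopper counts), the tray down, the drive locked (((x of casting1 in the frame of tray_floor between -0.05 and 0.05 m and y of casting1 in the frame of tray_floor between -0.07 and 0.07 m and z of casting1 in the frame of tray_floor between -0.01 and 0.06 m) or (x of casting1 in the frame of hopper_floor between -0.06 and 0.06 m and y of casting1 in the frame of hopper_floor between -0.048 and 0.048 m and z of casting1 in the frame of hopper_floor between -0.01 and 0.08 m)) and ((x of casting2 in the frame of tray_floor between -0.05 and 0.05 m and y of casting2 in the frame of tray_floor between -0.07 and 0.07 m and z of casting2 in the frame of tray_floor between -0.01 and 0.06 m) or (x of casting2 in the frame of hopper_floor between -0.06 and 0.06 m and y of casting2 in the frame of hopper_floor between -0.048 and 0.048 m and z of casting2 in the frame of hopper_floor between -0.01 and 0.08 m)) and ((x of casting3 in the frame of tray_floor between -0.05 and 0.05 m and y of casting3 in the frame of tray_floor between -0.07 and 0.07 m and z of casting3 in the frame of tray_floor between -0.01 and 0.06 m) or (x of casting3 in the frame of hopper_floor between -0.06 and 0.06 m and y of casting3 in the frame of hopper_floor between -0.048 and 0.048 m and z of casting3 in the frame of hopper_floor between -0.01 and 0.08 m)) and ((x of casting4 in the frame of tray_floor between -0.05 and 0.05 m and y of casting4 in the frame of tray_floor between -0.07 and 0.07 m and z of casting4 in the frame of tray_floor between -0.01 and 0.06 m) or (x of casting4 in the frame of hopper_floor between -0.06 and 0.06 m and y of casting4 in the frame of hopper_floor between -0.048 and 0.048 m and z of casting4 in the frame of hopper_floor between -0.01 and 0.08 m)) and ((x of casting5 in the frame of tray_floor between -0.05 and 0.05 m and y of casting5 in the frame of tray_floor between -0.07 and 0.07 m and z of casting5 in the frame of tray_floor between -0.01 and 0.06 m) or (x of casting5 in the frame of hopper_floor between -0.06 and 0.06 m and y of casting5 in the frame of hopper_floor between -0.048 and 0.048 m and z of casting5 in the frame of hopper_floor between -0.01 and 0.08 m)) and value of joint tray below 0.08 rad and value of joint toggle below 0.12 rad and value of joint collar below 0.004 m), for 0.2 s.
2. the tray is tipped up, the drive still locked (value of joint tray above 1.1 rad and value of joint toggle below 0.12 rad and value of joint collar below 0.004 m).
3. all castings lie in the hopper (one that has gone on into the tub counts) and the tray is down again, the drive still locked (((x of casting1 in the frame of hopper_floor between -0.06 and 0.06 m and y of casting1 in the frame of hopper_floor between -0.048 and 0.048 m and z of casting1 in the frame of hopper_floor between -0.01 and 0.08 m) or (x of casting1 in the frame of tub_floor between -0.065 and 0.065 m and y of casting1 in the frame of tub_floor between -0.065 and 0.065 m and z of casting1 in the frame of tub_floor between -0.01 and 0.055 m)) and ((x of casting2 in the frame of hopper_floor between -0.06 and 0.06 m and y of casting2 in the frame of hopper_floor between -0.048 and 0.048 m and z of casting2 in the frame of hopper_floor between -0.01 and 0.08 m) or (x of casting2 in the frame of tub_floor between -0.065 and 0.065 m and y of casting2 in the frame of tub_floor between -0.065 and 0.065 m and z of casting2 in the frame of tub_floor between -0.01 and 0.055 m)) and ((x of casting3 in the frame of hopper_floor between -0.06 and 0.06 m and y of casting3 in the frame of hopper_floor between -0.048 and 0.048 m and z of casting3 in the frame of hopper_floor between -0.01 and 0.08 m) or (x of casting3 in the frame of tub_floor between -0.065 and 0.065 m and y of casting3 in the frame of tub_floor between -0.065 and 0.065 m and z of casting3 in the frame of tub_floor between -0.01 and 0.055 m)) and ((x of casting4 in the frame of hopper_floor between -0.06 and 0.06 m and y of casting4 in the frame of hopper_floor between -0.048 and 0.048 m and z of casting4 in the frame of hopper_floor between -0.01 and 0.08 m) or (x of casting4 in the frame of tub_floor between -0.065 and 0.065 m and y of casting4 in the frame of tub_floor between -0.065 and 0.065 m and z of casting4 in the frame of tub_floor between -0.01 and 0.055 m)) and ((x of casting5 in the frame of hopper_floor between -0.06 and 0.06 m and y of casting5 in the frame of hopper_floor between -0.048 and 0.048 m and z of casting5 in the frame of hopper_floor between -0.01 and 0.08 m) or (x of casting5 in the frame of tub_floor between -0.065 and 0.065 m and y of casting5 in the frame of tub_floor between -0.065 and 0.065 m and z of casting5 in the frame of tub_floor between -0.01 and 0.055 m)) and value of joint tray below 0.08 rad and value of joint toggle below 0.12 rad and value of joint collar below 0.004 m), for 0.2 s.
4. the toggle is flipped to free, its collar dropped, the batch still in the hopper (((x of casting1 in the frame of hopper_floor between -0.06 and 0.06 m and y of casting1 in the frame of hopper_floor between -0.048 and 0.048 m and z of casting1 in the frame of hopper_floor between -0.01 and 0.08 m) or (x of casting1 in the frame of tub_floor between -0.065 and 0.065 m and y of casting1 in the frame of tub_floor between -0.065 and 0.065 m and z of casting1 in the frame of tub_floor between -0.01 and 0.055 m)) and ((x of casting2 in the frame of hopper_floor between -0.06 and 0.06 m and y of casting2 in the frame of hopper_floor between -0.048 and 0.048 m and z of casting2 in the frame of hopper_floor between -0.01 and 0.08 m) or (x of casting2 in the frame of tub_floor between -0.065 and 0.065 m and y of casting2 in the frame of tub_floor between -0.065 and 0.065 m and z of casting2 in the frame of tub_floor between -0.01 and 0.055 m)) and ((x of casting3 in the frame of hopper_floor between -0.06 and 0.06 m and y of casting3 in the frame of hopper_floor between -0.048 and 0.048 m and z of casting3 in the frame of hopper_floor between -0.01 and 0.08 m) or (x of casting3 in the frame of tub_floor between -0.065 and 0.065 m and y of casting3 in the frame of tub_floor between -0.065 and 0.065 m and z of casting3 in the frame of tub_floor between -0.01 and 0.055 m)) and ((x of casting4 in the frame of hopper_floor between -0.06 and 0.06 m and y of casting4 in the frame of hopper_floor between -0.048 and 0.048 m and z of casting4 in the frame of hopper_floor between -0.01 and 0.08 m) or (x of casting4 in the frame of tub_floor between -0.065 and 0.065 m and y of casting4 in the frame of tub_floor between -0.065 and 0.065 m and z of casting4 in the frame of tub_floor between -0.01 and 0.055 m)) and ((x of casting5 in the frame of hopper_floor between -0.06 and 0.06 m and y of casting5 in the frame of hopper_floor between -0.048 and 0.048 m and z of casting5 in the frame of hopper_floor between -0.01 and 0.08 m) or (x of casting5 in the frame of tub_floor between -0.065 and 0.065 m and y of casting5 in the frame of tub_floor between -0.065 and 0.065 m and z of casting5 in the frame of tub_floor between -0.01 and 0.055 m)) and value of joint toggle above 0.72 rad and value of joint collar below 0.004 m), for 0.2 s.
5. the handwheel has passed half a turn (value of joint handwheel above 3.2 rad and value of joint toggle above 0.72 rad and value of joint collar below 0.004 m).
6. the handwheel is home after one full turn and all castings are in the tub (x of casting1 in the frame of tub_floor between -0.065 and 0.065 m and y of casting1 in the frame of tub_floor between -0.065 and 0.065 m and z of casting1 in the frame of tub_floor between -0.01 and 0.055 m and x of casting2 in the frame of tub_floor between -0.065 and 0.065 m and y of casting2 in the frame of tub_floor between -0.065 and 0.065 m and z of casting2 in the frame of tub_floor between -0.01 and 0.055 m and x of casting3 in the frame of tub_floor between -0.065 and 0.065 m and y of casting3 in the frame of tub_floor between -0.065 and 0.065 m and z of casting3 in the frame of tub_floor between -0.01 and 0.055 m and x of casting4 in the frame of tub_floor between -0.065 and 0.065 m and y of casting4 in the frame of tub_floor between -0.065 and 0.065 m and z of casting4 in the frame of tub_floor between -0.01 and 0.055 m and x of casting5 in the frame of tub_floor between -0.065 and 0.065 m and y of casting5 in the frame of tub_floor between -0.065 and 0.065 m and z of casting5 in the frame of tub_floor between -0.01 and 0.055 m and value of joint handwheel between 6.163 and 6.403 rad), for 0.2 s.
At the end, for the whole second after the job is handed in: Every casting lies at rest in the blue tub, the tray is down (within 0.08 rad), the handwheel is home after one full turn (6.283 within 0.12 rad), and the toggle is back at locked (below 0.12 rad) with its collar dropped (below 4 mm) (all of step 6 and linear speed of each of casting1, casting2, casting3, casting4, casting5 below 0.02 m/s and value of joint toggle below 0.12 rad and value of joint collar below 0.004 m and value of joint tray below 0.08 rad); the robot touches nothing.
It fails at once if the handwheel is carried more than 0.5 rad past one turn (value of joint handwheel above 6.783 rad).
It fails at once if a bystander is moved more than 40 mm (distance of any of bench_block, wax_block, glue, cup, hammer, yellow_tub from where it was at the start of the episode above 0.04 m).
Of casting1, casting2, casting3, casting4, casting5 only 3 to 5 are there at a start; the rules pass over those that are not, and their reading is None.
At some moment in a run one of casting1, casting2, casting3, casting4, casting5 may be knocked a few centimetres aside while the robot is not near it.
Once in a run the grip may slacken for a moment while it holds something.
It also fails if it takes over 210 s, if anything falls off the work surface, if the arm or the gripper's body presses on something with over 40 N, if the wrist force passes 120 N, or if a joint passes its speed limit or range.

ROBOT

A 6-joint arm with a two-finger parallel gripper is mounted at the origin on the work surface. World frame = base frame: x ahead of the robot, y to its left, z up, the work surface at z = 0. Lengths are in mm, angles in rad, forces in N, time in s.
With the tool pointing down it reaches from about 300 to 775 mm from the base axis. Payload 14.6 kg.
Tool frame: the origin (TCP) lies where the fingers leave the gripper's body, on its centre line; the fingertips stand 97 mm ahead of it and the grasp point (between the pads) lies ahead of it (grip_depth is the z of the grasp point in the tool frame, in mm); z points along the fingers, y is the line along which they close (so a half turn about z gives the same grasp; the last joint's range is limited). The gripper opens to 94 mm and grips with 3 to 60 N. Pads are 16 mm wide; open, the fingers measure 119 mm over their backs; the gripper's body (75 mm by 177 mm) begins 78 mm behind the grasp point.
Start: joints at [-1.311, 0.3, 1.521, -0, 1.321, -0.067], TCP at [176.551, -520.884, 302.646] pointing down, gripper open.
Joint ranges: [-3.03, 3.03], [-0.79, 2.21], [0.23, 2.52], [-1.04, 4.18], [0, 3.07], [-2.55, 2.55]. Speed limits (rad/s): [2.22, 2.22, 2.57, 3.14, 3.14, 3.14].

INTERFACE

Orientations are given as [roll, pitch, yaw] about the fixed x, y, z axes, in that order (R = Rz(yaw) Ry(pitch) Rx(roll)).
In Python, from cell import read_state, camera, sign_off, regions_of, spot_point, grip_depth gives the robot as it stands. The module is installed in compiled form; this text tells all that it offers.
- The arm moves only by the tool send_rows, never from a script. Its argument "series" is a list of rows, each a list of 3 entries, a list of its own where there are three numbers: the shift along the world's x, y, z in mm, then the turn about the world's z in degrees, then the closure, from -1 (fully open) to 1 (shut), so that 0 is half open. A call has 1 to 12 rows; each row shifts and turns the commanded pose from where the row before left it; what a row does not reach is not made up. A row lasts 1/10 s, in which the tool goes at most 50 mm and 8.59 degrees, less where a joint would pass 70% of its speed; a pose out of reach is approached as far as the arm can. A call is refused whole if a number of a shift passes 50 or a number of a turn 8.59, either way. A call with a gripper value outside its range is refused whole. The fingers move at their own pace and stop on an object; "squeeze" is the grip in N (left out, the last holds). Time passes only in rows, so rows that do not move let the fingers close. It gives the time, the measured TCP pose, the force, the opening and the grip force at its end, in the units of the state.
- read_state(): the state, without advancing time (a new reading comes with each control period).
- camera(name): name is "scene" or "top" or "wrist"; returns a dict with "color" (400x640x3 uint8, blue, green, red), "fx", "fy", "cx", "cy" (pixels), "camera_from_world" (4x4, takes a point from world to camera coordinates). Camera axes: x right, y down, z forward; pixel columns grow to the right and rows downward; lengths in mm; the calibration is good to about 2 mm. A picture is of the moment at which its call begins. There is no depth.
- sign_off(): hands the job in; it is judged then, once.
Trained networks look in a picture, given as the dict that the camera call returned (one of the last four; its "shot" number tells which), for a name from the list of things; names that differ only in an ending like _2 or _b are one class to them, and where a whole thing is asked for, a point or a joint stands for the part that bears it (a point fixed in the world has none). Each returns a list of dicts, best first, with "confidence" (0 to 1); they miss things now and then, are a little off and sometimes report something else, mostly with a low value. They report only what shows in the picture. A call takes as long as a camera call.
- regions_of(thing, picture): "mask" (400x640 bool, what is visible of it).
- spot_point(thing, picture): "point" ([x, y, z] in mm, in the coordinates of the camera as it stood for that picture, good to about 4 mm: a listed point, or the origin of a listed thing).
The state is a dict: "clock": time; "joints": joint angles; "qd": joint speeds; "effort": joint torques, N m; "eef_pos": TCP position; "eef_rot": TCP orientation; "wrist_force": force on the tool from outside, world axes, zero at the start; "moment": the same for the moment, N m; "finger_gap": finger opening in mm; "finger_force": force on a finger pad.
Only numpy, scipy, OpenCV 4.12 (cv2) and the standard library are available. Lean on these libraries where they do the work, as an engineer would, in place of code of your own. Each camera call takes 0.05 s, during which the arm holds its last target. There are 200 camera calls.

## Working session

There is one attempt and no reset: what is moved stays moved. The work goes in short steps, Python scripts to look and compute and a tool call to move; the robot and the scene stay as the last step left them, time stands still between calls to the robot, and variables do not carry over. Pictures are saved under pics/ and viewed, at most 14 in all, crops included, and the job is handed in when it is done.

Besides the shell and the picture viewer there is one more tool, called after "Call:" as name(argument=value, ...) on one line, values as JSON. send_rows: Moves the arm, as the interface text tells. Its arguments: {"type":"object","properties":{"series":{"type":"array"},"squeeze":{"type":"number"}},"required":["series"]}

```bash
mkdir -p pics; cat > h.py <<'E'
import numpy as np, cv2
from cell import *
def w(p,pic):
    return (np.linalg.inv(pic["camera_from_world"])@np.r_[p,1])[:3]
def spots(names,pic,n=1,mn=0.3):
    for t in names:
        for d in spot_point(t,pic)[:n]:
            if d["confidence"]>mn: print(t,np.round(w(d["point"],pic)),round(d["confidence"],2))
def px(p,pic):
    c=(pic["camera_from_world"]@np.r_[p,1])[:3]; return pic["fx"]*c[0]/c[2]+pic["cx"],pic["fy"]*c[1]/c[2]+pic["cy"]
def ray(u,v,z,pic):
    M=np.linalg.inv(pic["camera_from_world"]); d=M[:3,:3]@np.array([(u-pic["cx"])/pic["fx"],(v-pic["cy"])/pic["fy"],1]); o=M[:3,3]
    return o+d*(z-o[2])/d[2]
E
python3 - <<'E'
from h import *
s=read_state();print(s,grip_depth)
for n in("top","scene"):
    p=camera(n);cv2.imwrite(f"pics/{n}0.png",p["color"]);print(n,np.round(np.linalg.inv(p["camera_from_world"])[:3,3]))
    spots(["feeder","hopper_floor","tub_floor","tray_floor","toggle_pivot","collar_grip","wheel_hub","wheel_knob","tray_handle","bench_block","wax_block","glue","cup","hammer","yellow_tub"],p)
    spots(["casting1"],p,8,.1)
E
```

```text
{'clock': 0.0, 'joints': array([-1.31058817e+00,  3.00504074e-01,  1.52158790e+00, -9.70975239e-06,
        1.32070547e+00, -6.65868917e-02]), 'qd': array([ 0.00232306, -0.00095132,  0.00019955, -0.00049295, -0.00061112,
        0.00021538]), 'effort': array([ 1.70137955e-03, -5.31800365e+01, -3.52734625e+01,  7.08798040e-02,
        2.44703132e-02, -1.32747095e-04]), 'eef_pos': array([ 176.51862658, -520.74441539,  302.06529033]), 'eef_rot': array([-3.14038990e+00, -7.07806026e-05,  3.26797417e-01]), 'wrist_force': array([-0.12667822, -0.30925791, -0.11141442]), 'moment': array([-0.04432082, -0.03338183, -0.01028466]), 'finger_force': 0.0, 'finger_gap': 93.97519877655932} 78.39999999999999
top [ 456.   -0. 1198.]
feeder [612. -72.   1.] 0.64
hopper_floor [606. -72.  79.] 0.76
tub_floor [709. -62.   8.] 0.74
tray_floor [601.  37. 119.] 0.68
toggle_pivot [ 466. -174.   87.] 0.72
collar_grip [606. -72.  80.] 0.46
wheel_hub [ 594. -237.  109.] 0.96
wheel_knob [ 532. -243.  141.] 0.59
tray_handle [588. 149. 114.] 0.71
bench_block [548. 350.   2.] 0.7
wax_block [471. 354.  -0.] 0.42
glue 
[... 252 characters left out ...]
2. 348.  -2.] 0.48
scene [1060.  822.  888.]
feeder [611. -70.   0.] 0.7
hopper_floor [609. -69.  76.] 0.88
tub_floor [708. -61.   4.] 0.81
tray_floor [597.  39. 121.] 0.83
toggle_pivot [ 470. -171.   84.] 0.96
collar_grip [ 469. -141.  143.] 0.47
wheel_hub [ 589. -235.  115.] 0.89
wheel_knob [ 530. -237.  136.] 0.59
tray_handle [ 468. -140.  143.] 0.71
bench_block [547. 351.   0.] 0.87
wax_block [ 469. -138.  143.] 0.67
glue [718. 249.  -3.] 0.53
cup [664. 386.   1.] 0.89
hammer [ 341. -461.    1.] 0.89
yellow_tub [ 617. -444.    1.] 0.87
casting1 [504. 432.  -4.] 0.67
casting1 [385. 347.   0.] 0.63
casting1 [457. 278.   4.] 0.62
casting1 [375. 268.  -1.] 0.57
casting1 [549. 273.   6.] 0.55
```

View pics/top0.png

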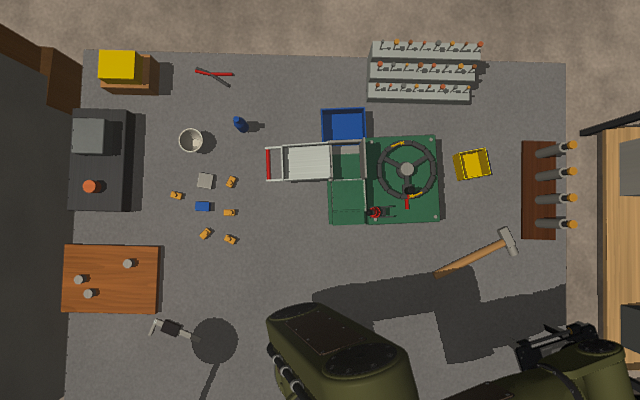

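View pics/scene0.png

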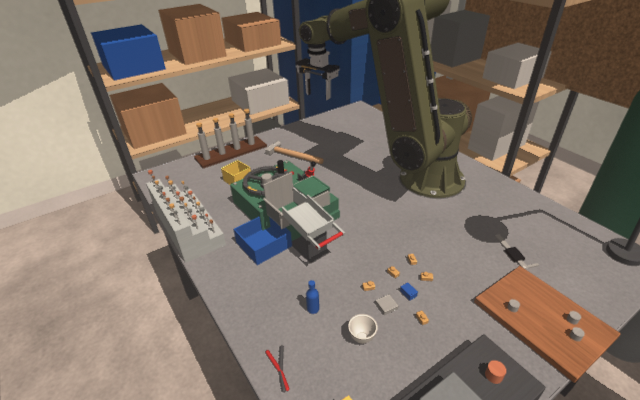

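The top view shows five castings at (176,195), (232,182), (230,212), (206,233) and (231,239). The feeder has its tray towards +y, with the red handle at (268,163) and the toggle at (377,211). The network spots match, apart from a few low-confidence mix-ups in the scene camera. The feeder yaw comes out at about 0.08 rad. Next I go above the castings for a close look.

Call:
send_rows(series=[[[12,35,0],0,-1],[[12,35,0],0,-1],[[12,35,0],0,-1],[[12,35,0],0,-1],[[12,35,0],0,-1],[[12,35,0],0,-1],[[12,35,0],0,-1],[[12,35,0],0,-1],[[12,35,0],0,-1],[[12,35,0],0,-1],[[12,35,0],0,-1],[[12,35,0],0,-1]])

```text
clock: 2.9
eef_pos: [320.7, -99.4, 302.9]
eef_rot: [3.141, -0.001, 0.327]
wrist_force: [0.0, -0.2, -0.2]
finger_gap: 93.9
finger_force: 0.0
```

Call:
send_rows(series=[[[12,35,0],0,-1],[[12,35,0],0,-1],[[12,35,0],0,-1],[[12,35,0],0,-1],[[12,35,0],0,-1],[[12,35,0],0,-1],[[12,35,0],0,-1],[[12,35,0],0,-1],[[12,35,0],0,-1],[[12,35,0],0,-1],[[12,35,0],0,-1],[[0,0,0],0,-1]])

```text
clock: 4.1
eef_pos: [453.0, 287.0, 301.9]
eef_rot: [-3.141, 0.0, 0.329]
wrist_force: [0.1, -1.0, 0.4]
finger_gap: 94.0
finger_force: 0.0
```

```bash
cat >> h.py <<'E'
def castings(pic,z=8):
    R=[]
    for d in regions_of("casting1",pic):
        if d["confidence"]<.2: continue
        c=cv2.findContours(d["mask"].astype(np.uint8),cv2.RETR_EXTERNAL,cv2.CHAIN_APPROX_NONE)[0]
        c=max(c,key=cv2.contourArea)[:,0,:]
        P=np.array([ray(u,v,z,pic)[:2] for u,v in c],np.float32)
        r=cv2.minAreaRect(P); a=r[2]+(90 if r[1][0]<r[1][1] else 0)  # long-axis angle, deg
        a=(a+90)%180-90
        R.append((r[0],r[1],a)); print("casting",np.round(r[0]),np.round(r[1]),"long axis",round(a),round(d["confidence"],2))
    return R
E
python3 - <<'E'
from h import *
s=read_state();print(np.round(s["eef_pos"]),np.round(s["eef_rot"],3),np.round(s["joints"],2))
p=camera("wrist");cv2.imwrite("pics/w1.png",p["color"]);print(np.round(np.linalg.inv(p["camera_from_world"]),2))
spots(["casting1"],p,8,.2);castings(p)
spots(["bench_block","wax_block"],p)
p=camera("top");castings(p)
E
```

```text
[453. 287. 302.] [-3.141  0.     0.329] [0.5  0.27 1.56 0.   1.31 1.74]
[[ 3.2000e-01 -9.1000e-01 -2.6000e-01  5.2905e+02]
 [-9.5000e-01 -3.1000e-01 -9.0000e-02  3.1176e+02]
 [ 0.0000e+00  2.8000e-01 -9.6000e-01  3.8453e+02]
 [ 0.0000e+00  0.0000e+00  0.0000e+00  1.0000e+00]]
casting1 [457. 275.   1.] 0.94
casting1 [374. 271.   2.] 0.81
casting1 [388. 343.   1.] 0.8
casting1 [547. 270.  -1.] 0.73
casting1 [502. 434.   0.] 0.66
casting1 [551. 352.   0.] 0.33
casting [456. 275.] [22. 35.] long axis -89 0.95
casting [391. 345.] [23. 38.] long axis -44 0.91
casting [376. 270.] [34. 23.] long axis 66 0.85
casting [503. 436.] [37. 22.] long axis 75 0.65
casting [549. 273.] [21. 35.] long axis -24 0.6
bench_block [554. 348.   1.] 0.78
wax_block [475. 357.   2.] 0.68
```

View pics/w1.png

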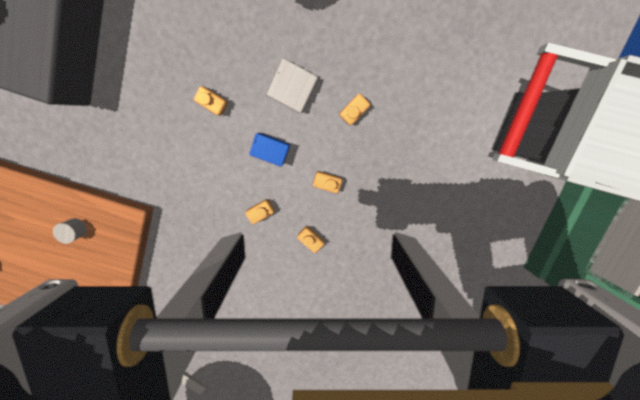

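The wrist view shows five castings, the grey block at (293,85) and the wax block at (269,150). The mask angles agree with the picture. First casting: (456,275), long axis about 91°.

Call:
send_rows(series=[[[3,-12,0],8,-0.1],[[0,0,-18],8,-0.1],[[0,0,-18],8,-0.1],[[0,0,-18],8,-0.1],[[0,0,-18],8,-0.1],[[0,0,-18],8,-0.1],[[0,0,-18],8,-0.1],[[0,0,-18],8,-0.1],[[0,0,-18],8,-0.1],[[0,0,-18],0,-0.1],[[0,0,0],0,-0.1]], squeeze=20)

```text
clock: 5.55
eef_pos: [454.9, 271.3, 139.0]
eef_rot: [-3.139, 0.001, 1.583]
wrist_force: [-0.4, -0.5, -0.3]
finger_gap: 51.7
finger_force: 0.0
```

```bash
python3 - <<'E'
from h import *
s=read_state();print(np.round(s["eef_pos"],1),np.round(s["eef_rot"],3),np.round(s["joints"],2))
p=camera("wrist");spots(["casting1"],p,8,.2);castings(p)
E
```

```text
[454.9 271.3 139. ] [-3.139e+00  1.000e-03  1.583e+00] [ 0.47  0.45  1.73 -0.    0.96  0.46]
casting1 [548. 276.   1.] 0.83
casting1 [394. 344.  -1.] 0.67
casting1 [376. 269.   0.] 0.55
casting [457. 274.] [21. 37.] long axis -89 0.89
casting [391. 344.] [23. 36.] long axis -41 0.85
casting [550. 272.] [21. 40.] long axis -26 0.68
casting [375. 269.] [40. 22.] long axis 65 0.58
casting [503. 418.] [12.  2.] long axis 1 0.44
```

Call:
send_rows(series=[[[2,3,-13],0,-0.1],[[0,0,-13],0,-0.1],[[0,0,-12],0,-0.1],[[0,0,0],0,-0.1],[[0,0,0],0,1],[[0,0,0],0,1],[[0,0,0],0,1],[[0,0,0],0,1],[[0,0,0],0,1],[[0,0,30],0,1],[[0,0,40],0,1],[[0,0,40],0,1]], squeeze=25)

```text
clock: 6.9
eef_pos: [457.2, 275.0, 213.8]
eef_rot: [-3.141, 0.0, 1.583]
wrist_force: [-0.7, 1.0, 0.1]
finger_gap: 19.7
finger_force: 25.0
```

Call:
send_rows(series=[[[0,0,40],-8.5,1],[[10,-20,20],-8.5,1],[[12,-20,0],-8.5,1],[[12,-22,0],-8.5,1],[[14,-25,0],-8.5,1],[[14,-25,0],-8.5,1],[[14,-25,0],-8.5,1],[[14,-25,0],-8.5,1],[[14,-25,0],-8.5,1],[[14,-24,0],-8.5,1],[[0,0,0],0,1]])

```text
clock: 8.0
eef_pos: [576.4, 61.6, 272.3]
eef_rot: [3.141, 0.0, 0.093]
wrist_force: [-1.1, 1.1, -2.1]
finger_gap: 19.9
finger_force: 25.0
```

```bash
python3 - <<'E'
from h import *
s=read_state();print(np.round(s["eef_pos"],1),np.round(s["eef_rot"],3),np.round(s["joints"],2),s["finger_gap"])
p=camera("wrist");cv2.imwrite("pics/w2.png",p["color"]);spots(["hopper_floor","tray_floor","tub_floor","wheel_hub","wheel_knob","toggle_pivot","collar_grip"],p)
E
```

```text
[576.4  61.6 272.3] [3.141 0.    0.093] [ 0.04  0.39  1.47 -0.    1.28  1.52] 19.87964170060241
tray_floor [598.  42. 119.] 0.75
tub_floor [704. -61.   9.] 0.73
wheel_hub [607. -69.   6.] 0.7
toggle_pivot [ 467. -167.   87.] 0.71
collar_grip [ 465. -145.  146.] 0.94
```

View pics/w2.png

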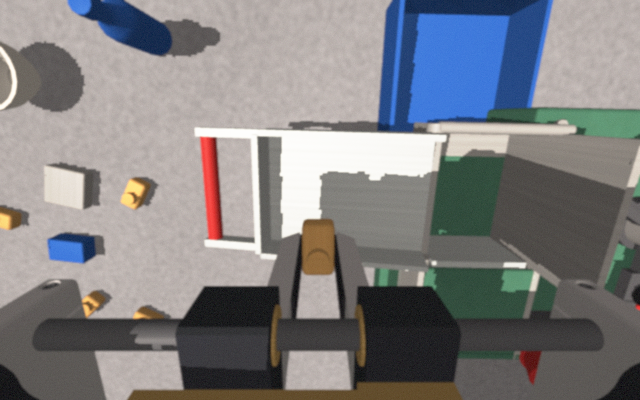

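The casting is held at (318,245), over the near side of the tray. The tray floor spans about (285–440,135–255). I lower it and release.

Call:
send_rows(series=[[[0,2,-24],0,1],[[0,0,-24],0,1],[[0,0,0],0,0.3],[[0,0,0],0,0.3],[[0,0,25],0,0.3],[[0,0,35],0,0.3],[[-20,25,0],8.5,-0.1],[[-20,30,0],8.5,-0.1],[[-25,35,0],8.5,-0.1],[[-25,35,0],8.5,-0.1],[[-25,35,0],8.5,-0.1],[[-25,35,0],8.5,-0.1]])

```text
clock: 9.6
eef_pos: [434.6, 262.5, 286.6]
eef_rot: [3.14, -0.003, 0.996]
wrist_force: [0.2, -0.4, 0.5]
finger_gap: 51.7
finger_force: 0.0
```

```bash
python3 - <<'E'
from h import *
s=read_state();print(np.round(s["eef_pos"],1),np.round(s["eef_rot"],3))
p=camera("wrist");castings(p);p=camera("scene");spots(["casting1"],p,6,.3);print(np.round(read_state()["eef_pos"],1))
E
```

```text
[434.6 262.5 286.6] [ 3.14e+00 -3.00e-03  9.96e-01]
casting [503. 435.] [34. 22.] long axis 74 0.89
casting [550. 273.] [20. 36.] long axis -24 0.82
casting [605. -50.] [40. 24.] long axis 60 0.79
casting [375. 269.] [37. 22.] long axis 64 0.76
casting [391. 344.] [21. 36.] long axis -41 0.57
casting1 [383. 348.  -1.] 0.68
casting1 [573.  65. 120.] 0.67
casting1 [372. 273.   2.] 0.6
casting1 [553. 273.   4.] 0.58
casting1 [503. 436.  -0.] 0.52
[435.5 261.7 286.2]
```

Call:
send_rows(series=[[[-20,3,-20],8,-0.1],[[-20,3,-30],0,-0.1],[[-20,2,-35],0,-0.1],[[-1,0,-35],0,-0.1],[[0,0,-30],0,-0.1],[[0,0,-20],0,-0.1],[[0,0,-14],0,-0.1],[[0,0,0],0,-0.1],[[0,0,0],0,1],[[0,0,0],0,1],[[0,0,0],0,1],[[0,0,0],0,1]])

```text
clock: 11.0
eef_pos: [374.8, 269.2, 101.3]
eef_rot: [3.141, -0.001, 1.129]
wrist_force: [0.0, 0.7, -0.3]
finger_gap: 23.4
finger_force: 0.0
```

Call:
send_rows(series=[[[0,0,0],0,1],[[0,0,0],0,1],[[0,0,40],0,1],[[0,0,50],0,1],[[10,-8,50],-8.5,1],[[25,-20,30],-8.5,1],[[35,-28,0],-8.5,1],[[38,-31,0],-8.5,1],[[38,-31,0],-8.5,1],[[38,-31,0],-8.5,1],[[35,-31,0],-8.5,1],[[24,-20,0],0,1]])

```text
clock: 12.2
eef_pos: [618.8, 67.0, 268.5]
eef_rot: [3.141, 0.001, 0.084]
wrist_force: [-1.1, 1.0, 0.3]
finger_gap: 19.6
finger_force: 25.0
```

Call:
send_rows(series=[[[0,0,-24],0,1],[[0,1,-22],0,1],[[0,0,0],0,0.3],[[0,0,0],0,0.3],[[0,0,25],0,0.3],[[0,0,35],0,0.3],[[-25,35,0],8.5,-0.1],[[-25,35,0],8.5,-0.1],[[-30,35,0],8.5,-0.1],[[-30,35,0],8.5,-0.1],[[-30,35,0],8.5,-0.1],[[-28,35,0],8.5,-0.1]])

```text
clock: 13.4
eef_pos: [447.8, 281.7, 285.0]
eef_rot: [3.14, -0.002, 0.988]
wrist_force: [0.4, 0.6, -0.5]
finger_gap: 51.3
finger_force: 0.0
```

Call:
send_rows(series=[[[-20,20,-5],8.5,-0.1],[[-20,20,-10],8.5,-0.1],[[-10,10,-10],8.5,-0.1],[[-9,15,-10],8.5,-0.1],[[0,0,-10],8.5,-0.1],[[0,0,-10],8.5,-0.1],[[0,0,-10],8.5,-0.1],[[0,0,-10],8.5,-0.1],[[0,0,-10],8.5,-0.1],[[0,0,-10],5,-0.1],[[0,0,0],0,-0.1]])

```text
clock: 14.5
eef_pos: [390.1, 345.5, 188.5]
eef_rot: [3.142, 0.0, 2.405]
wrist_force: [-1.0, 0.7, -0.4]
finger_gap: 51.4
finger_force: 0.0
```

```bash
python3 - <<'E'
from h import *
p=camera("wrist");castings(p);p=camera("scene");spots(["casting1"],p,6,.3);s=read_state();print(np.round(s["eef_pos"],1),np.round(s["eef_rot"],3))
E
```

```text
casting [506. 436.] [38. 30.] long axis 78 0.88
casting [555. 271.] [22. 37.] long axis -25 0.88
casting [392. 344.] [22. 36.] long axis -41 0.84
casting1 [506. 434.  -2.] 0.61
casting1 [388. 346.   4.] 0.56
casting1 [553. 272.   5.] 0.54
casting1 [620.  64. 118.] 0.53
casting1 [592. 144. 115.] 0.5
casting1 [575.  67. 122.] 0.43
[390.5 345.6 189.2] [3.14  0.    2.402]
```

Call:
send_rows(series=[[[1,-1,-25],0,-0.1],[[0,0,-30],0,-0.1],[[0,0,-20],0,-0.1],[[0,0,-12],0,-0.1],[[0,0,0],0,0.2],[[0,0,0],0,1],[[0,0,0],0,1],[[0,0,0],0,1],[[0,0,0],0,1],[[0,0,0],0,1],[[0,0,40],-8.5,1],[[0,0,50],-8.5,1]])

```text
clock: 15.9
eef_pos: [390.5, 343.8, 190.7]
eef_rot: [-3.137, 0.001, 2.101]
wrist_force: [0.4, -0.0, -0.2]
finger_gap: 19.6
finger_force: 25.0
```

Call:
send_rows(series=[[[6,-15,40],-8.5,1],[[15,-25,40],-8.5,1],[[16,-28,0],-8.5,1],[[16,-28,0],-8.5,1],[[17,-28,0],-8.5,1],[[17,-28,0],-8.5,1],[[17,-28,0],-8.5,1],[[17,-28,0],-8.5,1],[[17,-28,0],-8.5,1],[[17,-28,0],-8.5,1],[[17,-28,0],-8.5,1],[[16,-28,0],-8.5,1]])

```text
clock: 17.1
eef_pos: [579.7, 23.1, 271.1]
eef_rot: [-3.141, 0.0, 0.321]
wrist_force: [-0.4, 0.4, -1.1]
finger_gap: 19.6
finger_force: 25.0
```

Call:
send_rows(series=[[[0,0,-10],-8,1],[[0,0,-20],-4,1],[[0,0,-11],0,1],[[0,0,0],0,0.3],[[0,0,0],0,0.3],[[0,0,25],0,0.3],[[0,0,35],0,0.3],[[-5,35,0],8.5,-0.1],[[-5,40,0],8.5,-0.1],[[-5,40,0],8.5,-0.1],[[-5,40,0],8.5,-0.1],[[-5,40,0],8.5,-0.1]])

```text
clock: 18.3
eef_pos: [553.9, 221.1, 291.6]
eef_rot: [3.14, -0.002, 0.867]
wrist_force: [0.2, 0.1, -0.0]
finger_gap: 51.6
finger_force: 0.0
```

Call:
send_rows(series=[[[0,20,0],8.5,-0.1],[[0,20,-8],8.5,-0.1],[[0,15,-10],8.5,-0.1],[[-2,0,-10],8.5,-0.1],[[0,0,-10],8.5,-0.1],[[0,0,-10],8.5,-0.1],[[0,0,-10],8.5,-0.1],[[0,0,-10],8.5,-0.1],[[0,0,-10],8.5,-0.1],[[0,0,-10],8.5,-0.1],[[0,0,-10],8.5,-0.1],[[0,0,-10],8.5,-0.1]])

```text
clock: 19.5
eef_pos: [552.5, 274.7, 183.0]
eef_rot: [3.14, 0.001, 2.647]
wrist_force: [0.0, 1.0, -0.7]
finger_gap: 51.7
finger_force: 0.0
```

```bash
python3 - <<'E'
from h import *
p=camera("wrist");castings(p);p=camera("scene");spots(["casting1"],p,6,.3);s=read_state();print(np.round(s["eef_pos"],1),np.round(s["eef_rot"],3))
E
```

```text
casting [531. 476.] [42. 20.] long axis 73 0.89
casting [550. 273.] [21. 37.] long axis -26 0.81
casting1 [575.  24. 124.] 0.65
casting1 [531. 472.  -2.] 0.54
casting1 [551. 270.   3.] 0.54
casting1 [575.  67. 120.] 0.49
casting1 [617.  70. 115.] 0.47
casting1 [ 469. -168.   85.] 0.4
[552.5 274.6 183.2] [3.141e+00 1.000e-03 2.636e+00]
```

Call:
send_rows(series=[[[-2,-2,-25],3,-0.1],[[0,0,-25],0,-0.1],[[0,0,-20],0,-0.1],[[0,0,-12],0,-0.1],[[0,0,0],0,0.2],[[0,0,0],0,1],[[0,0,0],0,1],[[0,0,0],0,1],[[0,0,0],0,1],[[0,0,0],0,1],[[0,0,40],-8.5,1],[[0,0,50],-8.5,1]])

```text
clock: 20.9
eef_pos: [549.4, 272.0, 189.1]
eef_rot: [-3.137, -0.002, 2.389]
wrist_force: [0.6, 0.5, -1.7]
finger_gap: 19.7
finger_force: 25.0
```

Call:
send_rows(series=[[[0,0,40],-8.5,1],[[3,-10,42],-8.5,1],[[7,-22,0],-8.5,1],[[7,-24,0],-8.5,1],[[7,-24,0],-8.5,1],[[7,-24,0],-8.5,1],[[7,-24,0],-8.5,1],[[7,-24,0],-8.5,1],[[7,-24,0],-8.5,1],[[7,-24,0],-8.5,1],[[7,-24,0],-8.5,1],[[6,-20,0],-8.5,1]])

```text
clock: 22.1
eef_pos: [622.3, 27.1, 271.9]
eef_rot: [-3.141, 0.0, 0.608]
wrist_force: [-0.0, 0.8, -0.7]
finger_gap: 19.7
finger_force: 25.0
```

Call:
send_rows(series=[[[0,0,0],-8,1],[[0,0,-10],-8,1],[[0,0,-20],-8,1],[[0,0,-11],0,1],[[0,0,0],0,0.3],[[0,0,0],0,0.3],[[0,0,25],0,0.3],[[0,0,35],0,0.3],[[-5,35,0],8.5,-0.1],[[-10,45,0],8.5,-0.1],[[-10,45,0],8.5,-0.1],[[-10,45,0],8.5,-0.1]])

```text
clock: 23.3
eef_pos: [586.8, 200.0, 292.6]
eef_rot: [3.141, -0.002, 0.798]
wrist_force: [1.1, 0.1, -0.1]
finger_gap: 51.8
finger_force: 0.0
```

Call:
send_rows(series=[[[-5,45,0],8.5,-0.1],[[-10,45,-10],8.5,-0.1],[[-10,45,-20],8.5,-0.1],[[-10,45,-20],3,-0.1],[[-10,45,-20],0,-0.1],[[-10,30,-20],0,-0.1],[[-10,20,-10],0,-0.1],[[0,0,0],0,-0.1]])

```text
clock: 24.1
eef_pos: [520.6, 475.0, 190.4]
eef_rot: [-3.141, 0.001, 1.292]
wrist_force: [-0.3, -0.4, -1.2]
finger_gap: 51.5
finger_force: 0.0
```

```bash
python3 - <<'E'
from h import *
p=camera("wrist");castings(p);p=camera("scene");spots(["casting1"],p,6,.3);s=read_state();print(np.round(s["eef_pos"],1),np.round(s["eef_rot"],3))
E
```

```text
casting [531. 474.] [38. 22.] long axis 74 0.66
casting1 [532. 476.  -3.] 0.68
casting1 [577.  64. 121.] 0.66
casting1 [574.  24. 124.] 0.64
casting1 [614.  69. 117.] 0.55
casting1 [629.  22. 128.] 0.38
[523.3 471.9 192.9] [ 3.140e+00 -1.000e-03  1.287e+00]
```

Call:
send_rows(series=[[[8,3,-25],0,-0.1],[[0,0,-30],0,-0.1],[[0,0,-25],0,-0.1],[[0,0,-11],0,-0.1],[[0,0,0],0,0.2],[[0,0,0],0,1],[[0,0,0],0,1],[[0,0,0],0,1],[[0,0,0],0,1],[[0,0,0],0,1],[[0,0,40],-8,1],[[0,0,50],-8,1]])

```text
clock: 25.5
eef_pos: [529.7, 475.2, 189.0]
eef_rot: [-3.14, 0.005, 1.002]
wrist_force: [0.9, 0.0, -1.0]
finger_gap: 19.8
finger_force: 25.0
```

Call:
send_rows(series=[[[0,-10,40],-8,1],[[5,-40,42],-8,1],[[7,-43,0],-8,1],[[7,-43,0],-8,1],[[7,-43,0],-8,1],[[7,-43,0],-8,1],[[7,-43,0],-4,1],[[7,-43,0],0,1],[[7,-43,0],0,1],[[7,-43,0],0,1],[[6,-43,0],0,1],[[5,-43,0],0,1]])

```text
clock: 26.7
eef_pos: [601.6, -0.4, 266.6]
eef_rot: [3.142, -0.0, 0.1]
wrist_force: [0.6, 0.1, -1.0]
finger_gap: 20.1
finger_force: 25.0
```

Call:
send_rows(series=[[[0,0,0],0,1],[[0,0,-20],0,1],[[0,0,-10],0,1],[[0,0,0],0,0.4],[[0,0,0],0,0.4],[[0,0,20],0,0.4],[[0,0,40],0,0.4],[[0,25,0],0,0.1],[[-3,35,0],0,0.1],[[-3,35,0],0,0.1],[[-3,35,0],0,0.1],[[-4,24,0],0,0.1]])

```text
clock: 27.9
eef_pos: [588.3, 157.8, 297.6]
eef_rot: [-3.141, -0.002, 0.102]
wrist_force: [0.1, 0.0, 0.8]
finger_gap: 42.6
finger_force: 0.0
```

```bash
python3 - <<'E'
from h import *
for n in("wrist","top","scene"):
    p=camera(n);print(n);spots(["casting1"],p,6,.3);spots(["hopper_floor","tub_floor","tray_floor","toggle_pivot","collar_grip","wheel_hub","wheel_knob","tray_handle"],p)
    if n=="wrist":cv2.imwrite("pics/w3.png",p["color"])
    if n=="wrist":print("exp handle px",px([588,149,114],p))
s=read_state();print(np.round(s["eef_pos"],1),np.round(s["eef_rot"],3))
E
```

```text
wrist
casting1 [617.  66. 121.] 0.82
casting1 [626.  31. 122.] 0.73
casting1 [581.  25. 123.] 0.68
casting1 [576.  63. 119.] 0.62
casting1 [599.  -1. 126.] 0.58
casting1 [607. -71.  76.] 0.41
hopper_floor [608. -68.  74.] 0.88
tub_floor [704. -61.   8.] 0.86
tray_floor [598.  43. 119.] 0.62
wheel_hub [627.  31. 123.] 0.63
tray_handle [593. 150. 114.] 0.69
exp handle px (np.float64(325.7606689573374), np.float64(208.18191040331496))
top
casting1 [617.  66. 117.] 0.67
casting1 [577.  61. 118.] 0.65
casting1 [624.  29. 123.] 0.56
casting1 [582.  26. 121.] 0.53
casting1 [597.   1. 124.] 0.5
casting1 [ 595. -238.  113.] 0.36
hopper_floor [608. -72.  77.] 0.88
tub_floor [619.  64. 117.] 0.6
tray_floor [600.  41. 120.] 0.94
toggle_pivot [ 469. -174.   89.] 0.67
collar_grip [ 461. -142.  146.] 0.52
wheel_hub [617.  64. 115.] 0.72
wheel_knob [ 530. -242.  143.] 0.9
scene
casting1 [617.  67. 117.] 0.66
casting1 [601.  -1. 124.] 0.52
casting1 [626.  24. 127.] 0.51
casting1 [579.  63. 120.] 0.43
casting1 [575.  28. 124.] 0.4
hopper_floor [608. -68.  80.] 0.56
tub_floor [707. -60.   5.] 0.73
tray_floor [600.  42. 118.] 0.63
toggle_pivot [628.  24. 127.] 0.68
wheel_hub [ 590. -238.  115.] 0.78
tray_handle [592. 144. 118.] 0.8
[588.7 155.4 296.5] [-3.142  0.     0.1  ]
```

View pics/w3.png

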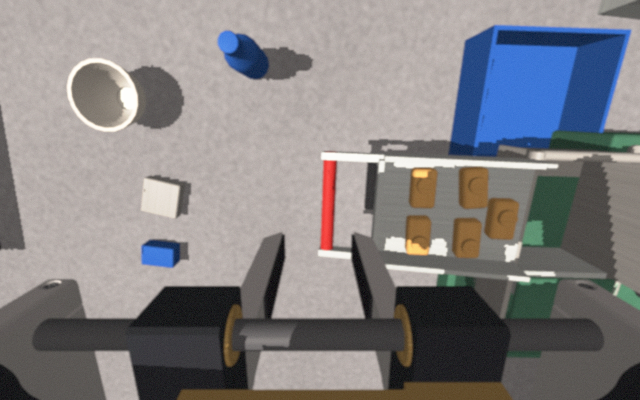

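All five castings lie in the tray, around (415–505,185–240). The red handle runs from (328,158) to (326,248). I measure it by ray, and fit the feeder pose from the network points.

```bash
cat > fit.py <<'E'
from h import *
from scipy.optimize import least_squares
p=camera("wrist")
b,g,r=[p["color"][:,:,i].astype(int) for i in range(3)]
m=((r>150)&(g<70)&(b<70)).astype(np.uint8)
n,l,st,ce=cv2.connectedComponentsWithStats(m); i=1+np.argmax(st[1:,4]); print(st[i])
v,u=np.nonzero(l==i)
P=np.array([ray(a,c,116,p)[:2] for a,c in zip(u,v)],np.float32)
R=cv2.minAreaRect(P);print("handle",R)
# feeder fit: local points & observed means
obs=[((0,0),(607.7,-70)),((0,111),(599.5,40.5)),((0,216),tuple(R[0]))]
f=lambda q:np.ravel([[q[0]+np.cos(q[2])*a-np.sin(q[2])*c-X,q[1]+np.sin(q[2])*a+np.cos(q[2])*c-Y] for (a,c),(X,Y) in obs])
s=least_squares(f,[608,-70,.08]);print(s.x,np.round(s.fun,1))
q=s.x
for nme,X in (("tub",(706,-61)),("pivot",(468.5,-171.5)),("hub",(592,-237)),("knob",(531,-240)),("collar",(464,-142))):
    d=np.array(X)-q[:2];c,sn=np.cos(q[2]),np.sin(q[2]);print(nme,np.round([c*d[0]+sn*d[1],-sn*d[0]+c*d[1]]))
E
python3 fit.py
```

```text
[319 162  14  88 652]
handle ((589.9036865234375, 147.14768981933594), (82.4625473022461, 9.583653450012207), 4.074491500854492)
[ 6.07929918e+02 -6.94205275e+01  8.16996307e-02] [ 0.2  0.6 -0.6  0.7  0.4 -1.3]
tub [98.  0.]
pivot [-147.  -90.]
hub [ -30. -166.]
knob [ -91. -164.]
collar [-149.  -61.]
```

The fit is consistent, with sub-1.5 mm residuals and the collar and pivot geometry matching. Now I grasp the handle.

Call:
send_rows(series=[[[1,-8,-20],-1,0.1],[[0,0,-30],0,0.1],[[0,0,-30],0,0.1],[[0,0,-20],0,0.1],[[0,0,0],0,0.1],[[0,0,0],0,1],[[0,0,0],0,1],[[0,0,0],0,1],[[0,0,0],0,1],[[0,0,0],0,1],[[0,0,0],0,1]], squeeze=20)

```text
clock: 30.55
eef_pos: [589.8, 148.5, 197.3]
eef_rot: [-3.14, -0.002, 0.083]
wrist_force: [-0.6, 9.2, 2.2]
finger_gap: 11.2
finger_force: 20.0
```

```bash
python3 - <<'E'
from h import *
s=read_state();print(np.round(s["eef_pos"],1),np.round(s["eef_rot"],3),s["finger_gap"],s["wrist_force"])
th=np.r_[np.arange(0,1.71,.1)];ph=th-.082
Y=170*np.cos(ph);Z=170*np.sin(ph);X=-.08*Y
C=np.round(np.c_[X-X[0],Y-Y[0],Z-Z[0]]).astype(int);D=np.diff(C,axis=0)
print(D.tolist());print(C[-1])
E
```

```text
[589.8 148.5 197.3] [-3.14e+00 -2.00e-03  8.30e-02] 11.188180613758824 [-0.63497865  9.1614224   2.19749179]
[[0, 1, 17], [0, -2, 17], [0, -2, 17], [1, -5, 16], [0, -6, 16], [1, -8, 15], [0, -9, 14], [1, -10, 14], [1, -12, 12], [1, -13, 11], [1, -14, 10], [2, -15, 8], [1, -16, 6], [1, -16, 6], [1, -17, 3], [2, -16, 2], [1, -17, 0]]
[  14 -177  184]
```

Call:
send_rows(series=[[[0,-1,17],0,1],[[0,-2,17],0,1],[[0,-2,17],0,1],[[1,-5,16],0,1],[[0,-6,16],0,1],[[1,-8,15],0,1],[[0,-9,14],0,1],[[1,-10,14],0,1],[[1,-12,12],0,1],[[1,-13,11],0,1]], squeeze=25)

```text
clock: 31.55
eef_pos: [594.5, 82.7, 350.2]
eef_rot: [-3.135, -0.007, 0.086]
wrist_force: [-5.8, 20.1, 20.9]
finger_gap: 11.4
finger_force: 25.0
```

Call:
send_rows(series=[[[1,-12,12],0,1],[[1,-13,9],0,1],[[1,-15,7],0,1],[[1,-15,6],0,1],[[1,-16,4],0,1],[[1,-16,2],0,1],[[1,-17,1],0,1],[[0,0,0],0,1],[[0,0,0],0,1],[[0,0,0],0,1]])

```text
clock: 32.55
eef_pos: [601.6, -24.4, 386.5]
eef_rot: [3.141, 0.0, 0.083]
wrist_force: [0.2, -0.4, 5.7]
finger_gap: 10.9
finger_force: 25.0
```

```bash
python3 - <<'E'
from h import *
s=read_state();print(np.round(s["eef_pos"],1),s["finger_gap"],s["wrist_force"])
p=camera("scene");cv2.imwrite("pics/s2.png",cv2.resize(p["color"][120:300,180:400],None,fx=3,fy=3));spots(["casting1"],p,6,.2)
p=camera("top");spots(["casting1"],p,6,.2)
E
```

```text
[601.6 -24.4 386.5] 10.90646927659698 [ 0.17924185 -0.35743941  5.74279366]
casting1 [602. -82.  85.] 0.45
casting1 [ 469. -173.   92.] 0.44
```

View pics/s2.png

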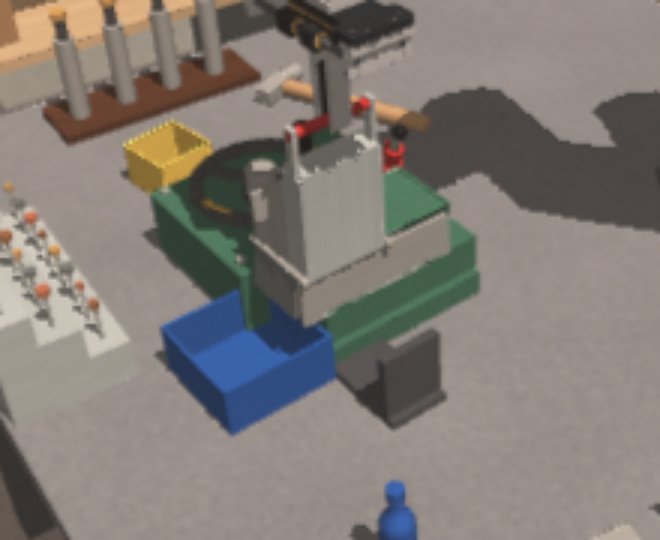

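The tray stands upright in the gripper, and the hopper has taken the batch. I lower it along the reverse arc.

Call:
send_rows(series=[[[-1,17,0],0,1],[[-1,17,-1],0,1],[[-1,16,-3],0,1],[[-1,16,-5],0,1],[[-1,15,-7],0,1],[[-1,14,-9],0,1],[[-1,13,-12],0,1],[[-1,13,-11],0,1],[[-1,12,-12],0,1],[[-1,10,-14],0,1]])

```text
clock: 33.75
eef_pos: [591.8, 120.0, 312.1]
eef_rot: [-3.14, -0.002, 0.083]
wrist_force: [5.0, 4.1, 4.0]
finger_gap: 11.2
finger_force: 25.0
```

Call:
send_rows(series=[[[0,9,-14],0,1],[[-1,8,-15],0,1],[[0,5,-16],0,1],[[-1,4,-16],0,1],[[0,2,-17],0,1],[[0,1,-17],0,1],[[0,0,-17],0,1],[[0,0,0],0,1]])

```text
clock: 34.55
eef_pos: [589.6, 148.6, 198.2]
eef_rot: [-3.14, -0.0, 0.083]
wrist_force: [3.8, 11.3, -1.2]
finger_gap: 11.2
finger_force: 25.0
```

Call:
send_rows(series=[[[0,-1,0],0,0.1],[[0,0,0],0,0.1],[[0,0,0],0,0.1],[[0,0,30],0,0.1],[[0,0,40],0,0.1],[[0,0,40],0,0.1],[[-10,-20,40],8.5,0.1],[[-10,-30,0],8.5,0.1],[[-10,-30,0],8.5,0.1],[[-10,-30,0],8.5,0.1],[[-10,-30,0],8.5,0.1],[[0,0,0],8.5,0.1]])

```text
clock: 35.75
eef_pos: [538.9, 3.5, 350.6]
eef_rot: [3.141, 0.0, 0.975]
wrist_force: [0.7, -0.0, 0.5]
finger_gap: 42.9
finger_force: 0.0
```

```bash
python3 - <<'E'
from h import *
s=read_state();print(np.round(s["eef_pos"],1),np.round(s["eef_rot"],3))
for n in("top","scene","wrist"):
    p=camera(n);print(n);spots(["casting1"],p,6,.2);spots(["toggle_pivot","collar_grip","wheel_hub","wheel_knob","tray_floor","tray_handle"],p)
    if n=="wrist":cv2.imwrite("pics/w4.png",p["color"])
E
```

```text
[538.9   3.5 350.6] [3.141 0.    0.975]
top
casting1 [608. -68.   1.] 0.63
casting1 [ 655. -105.   92.] 0.47
casting1 [ 570. -111.   97.] 0.39
toggle_pivot [ 472. -174.   90.] 0.91
collar_grip [ 465. -142.  147.] 0.62
wheel_hub [ 597. -236.  109.] 0.88
wheel_knob [ 532. -240.  138.] 0.81
tray_floor [720. 244.  -0.] 0.72
tray_handle [589. 146. 115.] 0.66
scene
casting1 [606. -80.  86.] 0.53
casting1 [ 570. -107.   95.] 0.43
toggle_pivot [ 468. -169.   85.] 0.92
collar_grip [ 469. -139.  145.] 0.53
wheel_hub [ 590. -237.  118.] 0.79
wheel_knob [ 530. -235.  135.] 0.87
tray_floor [600.  41. 119.] 0.98
tray_handle [594. 142. 118.] 0.72
wrist
casting1 [ 654. -102.   94.] 0.96
casting1 [603. -79.  82.] 0.79
casting1 [ 571. -111.   94.] 0.78
casting1 [590. -52.  98.] 0.59
casting1 [633. -53.  97.] 0.56
toggle_pivot [ 615. -448.   -4.] 0.74
tray_floor [598.  42. 121.] 0.92
tray_handle [595. 148. 113.] 0.78
```

View pics/w4.png

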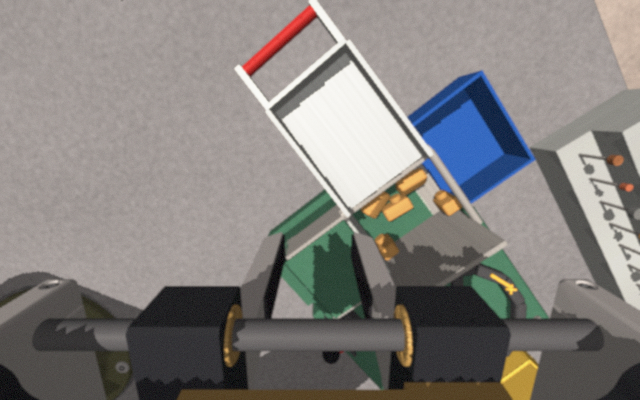

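The wrist view shows the tray empty and all five castings in the hopper, at about (370–460,170–250). Next is the collar, at about (466,-142,145), pinched along feeder x.

Call:
send_rows(series=[[[-15,-29,0],8,0],[[-15,-29,0],8,0],[[-15,-29,0],8,0],[[-14,-29,0],8,0],[[-14,-29,-10],6.5,0],[[0,0,-20],0,0],[[0,0,-20],0,0],[[0,0,0],0,0]])

```text
clock: 37.75
eef_pos: [466.0, -138.7, 298.5]
eef_rot: [-3.138, -0.002, 1.644]
wrist_force: [-1.7, 0.0, 0.2]
finger_gap: 47.0
finger_force: 0.0
```

```bash
python3 - <<'E'
from h import *
s=read_state();print(np.round(s["eef_pos"],1),np.round(s["eef_rot"],3))
p=camera("wrist");spots(["toggle_pivot","collar_grip"],p);cv2.imwrite("pics/w5.png",p["color"])
for P in ([466,-142.5,145],[464,-128,182],[467.6,-171,85]): print(np.round(px(P,p)))
E
```

```text
[ 466.  -138.7  298.5] [-3.138e+00 -2.000e-03  1.644e+00]
toggle_pivot [ 466. -167.   88.] 0.93
collar_grip [ 466. -147.  144.] 0.55
[318. 220.]
[316. 218.]
[318. 227.]
```

View pics/w5.png

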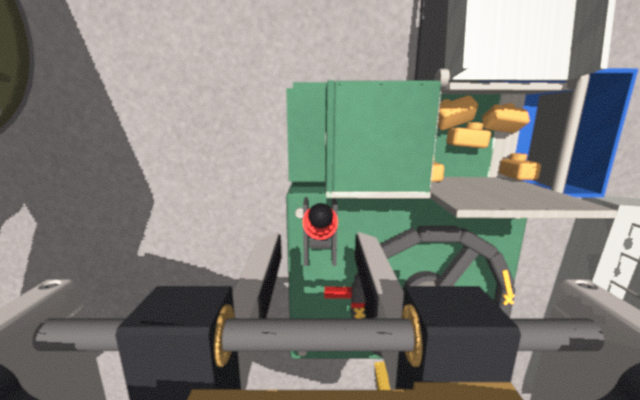

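The ball is at (320,216) with the red collar behind it, centred between the fingers. I descend and pinch.

Call:
send_rows(series=[[[1,-3,-15],0,0],[[0,0,-20],0,0],[[0,0,-18],0,0],[[0,0,-8],0,0],[[0,0,0],0,0],[[0,0,0],0,0.7],[[0,0,0],0,0.7],[[0,0,0],0,0.7],[[0,0,0],0,0.7],[[0,0,0],0,0.7],[[0,0,0],0,0.7]], squeeze=30)

```text
clock: 39.0
eef_pos: [467.6, -141.7, 240.0]
eef_rot: [3.142, 0.0, 1.645]
wrist_force: [-5.1, -0.1, 6.3]
finger_gap: 23.4
finger_force: 30.0
```

Call:
send_rows(series=[[[-1,2,5],0,0.7],[[0,2,5],0,0.7],[[0,2,4],0,0.7],[[0,0,0],0,0.7],[[0,0,0],0,0.7]])

```text
clock: 39.5
eef_pos: [466.9, -135.7, 253.5]
eef_rot: [3.141, 0.001, 1.645]
wrist_force: [5.9, -2.0, -3.6]
finger_gap: 23.3
finger_force: 30.0
```

```bash
python3 - <<'E'
from h import *
s=read_state();print(np.round(s["eef_pos"],1),s["wrist_force"],s["finger_gap"])
p=camera("scene");spots(["collar_grip","toggle_pivot"],p);p=camera("wrist");spots(["collar_grip"],p)
a=np.radians(np.linspace(24,-24,11));y=81*np.sin(a);z=81*np.cos(a)
C=np.round(np.c_[-.08*(y-y[0]),y-y[0],z-z[0]]).astype(int);print(np.diff(C,axis=0).tolist())
E
```

```text
[ 466.9 -135.7  253.5] [ 5.91410241 -2.00658861 -3.63197562] 23.30515705840486
collar_grip [ 469. -132.  157.] 0.48
toggle_pivot [ 469. -174.   85.] 0.74
collar_grip [ 466. -137.  157.] 0.74
[[1, -6, 2], [0, -7, 2], [1, -6, 2], [0, -7, 1], [1, -7, 0], [0, -7, 0], [1, -6, -1], [0, -7, -2], [1, -7, -2], [0, -6, -2]]
```

Call:
send_rows(series=[[[1,-6,2],0,0.7],[[0,-7,2],0,0.7],[[1,-7,2],0,0.7],[[0,-7,1],0,0.7],[[1,-7,0],0,0.7]])

```text
clock: 40.25
eef_pos: [469.6, -170.1, 260.4]
eef_rot: [-3.141, -0.001, 1.644]
wrist_force: [0.9, 2.6, -5.1]
finger_gap: 22.8
finger_force: 30.0
```

```bash
python3 - <<'E'
from h import *
s=read_state();print(np.round(s["eef_pos"],1),s["wrist_force"],s["finger_gap"])
p=camera("scene");spots(["collar_grip"],p);p=camera("wrist");spots(["collar_grip"],p)
E
```

```text
[ 469.6 -170.1  260.4] [ 0.92983987  2.5834187  -5.07453036] 22.789101578612048
collar_grip [ 474. -166.  164.] 0.56
collar_grip [ 468. -171.  166.] 0.62
```

Call:
send_rows(series=[[[0,-7,0],0,0.7],[[1,-7,-1],0,0.7],[[0,-7,-2],0,0.7],[[1,-7,-2],0,0.7],[[0,-6,-2],0,0.7],[[0,-1,0],0,0.7],[[0,0,0],0,0.7]])

```text
clock: 41.15
eef_pos: [471.9, -205.1, 253.4]
eef_rot: [3.141, 0.0, 1.644]
wrist_force: [3.9, 2.2, -3.9]
finger_gap: 22.7
finger_force: 30.0
```

```bash
python3 - <<'E'
from h import *
s=read_state();print(np.round(s["eef_pos"],1),s["wrist_force"],s["finger_gap"])
p=camera("scene");spots(["collar_grip"],p);p=camera("wrist");spots(["collar_grip"],p)
E
```

```text
[ 471.9 -205.1  253.4] [ 3.93863326  2.18796176 -3.86872198] 22.73273009923857
collar_grip [ 474. -195.  152.] 0.41
collar_grip [ 469. -199.  157.] 0.78
```

Call:
send_rows(series=[[[0,-2,-1],0,0.7],[[0,-2,-1],0,0.7],[[0,0,0],0,0.7]])

```text
clock: 41.65
eef_pos: [472.0, -208.1, 251.6]
eef_rot: [3.141, -0.001, 1.645]
wrist_force: [6.0, 7.1, -0.8]
finger_gap: 22.8
finger_force: 30.0
```

Call:
send_rows(series=[[[0,1,-4],0,0.7],[[0,2,-5],0,0.7],[[0,2,-3],0,0.7],[[0,0,0],0,0.1],[[0,0,0],0,0],[[0,0,0],0,0],[[0,0,20],0,0],[[0,0,30],0,0],[[0,0,30],0,0],[[0,0,0],0,0]])

```text
clock: 42.65
eef_pos: [472.3, -204.1, 323.2]
eef_rot: [3.137, 0.003, 1.644]
wrist_force: [0.4, -0.6, -0.8]
finger_gap: 47.1
finger_force: 0.0
```

```bash
python3 - <<'E'
from h import *
s=read_state();print(np.round(s["eef_pos"],1),s["wrist_force"],s["finger_gap"])
for n in("scene","top","wrist"):
    p=camera(n);print(n);spots(["collar_grip","toggle_pivot","wheel_hub","wheel_knob"],p)
cv2.imwrite("pics/w6.png",p["color"])
for P in ([470,-198,145],[471,-214,182],[533,-242,159]): print(np.round(px(P,p)))
E
```

```text
[ 472.3 -204.1  323.2] [ 0.44906263 -0.60939498 -0.76048083] 47.13271711935668
scene
collar_grip [ 571. -107.   94.] 0.6
toggle_pivot [ 470. -169.   87.] 0.86
wheel_hub [ 588. -234.  115.] 0.78
wheel_knob [ 531. -237.  138.] 0.93
top
collar_grip [ 467. -194.  148.] 0.64
toggle_pivot [ 470. -173.   88.] 0.74
wheel_hub [ 594. -237.  108.] 0.83
wrist
collar_grip [ 467. -199.  147.] 0.65
toggle_pivot [ 467. -166.   87.] 0.94
wheel_hub [ 590. -229.  111.] 0.89
wheel_knob [ 527. -241.  134.] 0.63
[316. 202.]
[316. 235.]
[384. 260.]
```

View pics/w6.png

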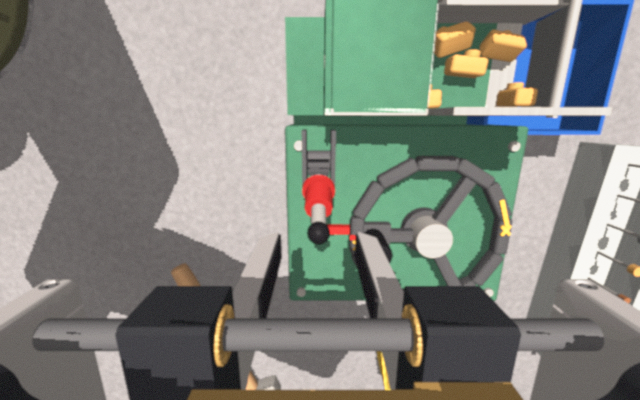

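The lever now leans to -y, with the ball at (318,232) where the model puts it. The collar is dropped and the castings are still in the hopper. Now the knob.

Call:
send_rows(series=[[[20,-12,0],0,0],[[20,-12,0],0,0],[[19,-12,-10],0,0],[[0,0,-20],0,0],[[0,0,-15],0,0],[[0,0,0],0,0],[[0,0,0],0,0]])

```text
clock: 44.1
eef_pos: [530.8, -239.7, 275.0]
eef_rot: [3.141, 0.0, 1.645]
wrist_force: [-0.5, 0.3, 0.6]
finger_gap: 47.1
finger_force: 0.0
```

```bash
python3 - <<'E'
from h import *
s=read_state();print(np.round(s["eef_pos"],1))
p=camera("wrist");spots(["wheel_knob","wheel_hub","toggle_pivot"],p)
cv2.imwrite("pics/w7.png",p["color"])
for P in ([531.5,-240.5,159],[531.5,-240.5,137],[591.5,-236,112]): print(np.round(px(P,p)))
E
```

```text
[ 530.8 -239.7  275. ]
wheel_knob [ 529. -239.  137.] 0.87
wheel_hub [ 589. -232.  111.] 0.59
toggle_pivot [ 470. -167.   88.] 0.66
[319. 234.]
[318. 223.]
[389. 213.]
```

View pics/w7.png

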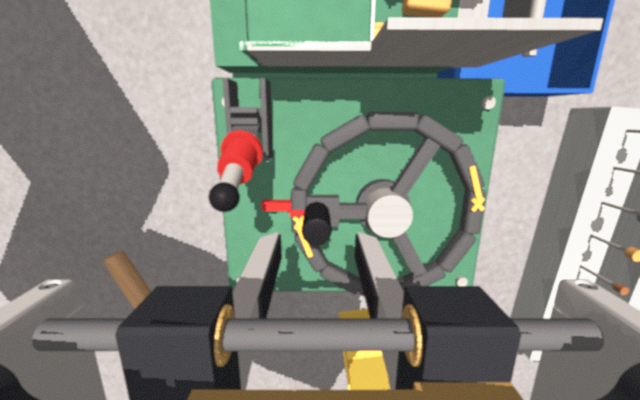

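The knob top shows at (316,232), within 2–3 mm of the fit and inside the open fingers. I descend and grip it.

Call:
send_rows(series=[[[-1,0,-20],0,0],[[0,0,-20],0,0],[[0,0,-9],0,0],[[0,0,0],0,0],[[0,0,0],0,0.7],[[0,0,0],0,0.7],[[0,0,0],0,0.7],[[0,0,0],0,0.7],[[0,0,0],0,0.7],[[0,0,0],0,0.7]], squeeze=20)

```text
clock: 45.3
eef_pos: [529.7, -239.8, 226.1]
eef_rot: [3.141, 0.0, 1.644]
wrist_force: [-2.0, -0.1, 5.7]
finger_gap: 21.5
finger_force: 20.0
```

```bash
python3 - <<'E'
from h import *
s=read_state();print(np.round(s["eef_pos"],1),s["wrist_force"],s["finger_gap"])
a=np.radians(184.6-np.arange(0,361,10));C=np.round(60*np.c_[np.cos(a),np.sin(a)]).astype(int)
D=np.diff(C,axis=0)
for i in (0,12,24): print(",".join(f"[[{x},{y},0],0,0.7]" for x,y in D[i:i+12]), (C[i+12]-C[0]).tolist())
E
```

```text
[ 529.7 -239.8  226.1] [-2.03177697 -0.12485375  5.68995605] 21.513484001923448
[[0,11,0],0,0.7],[[2,10,0],0,0.7],[[4,10,0],0,0.7],[[5,9,0],0,0.7],[[7,8,0],0,0.7],[[8,6,0],0,0.7],[[9,6,0],0,0.7],[[10,3,0],0,0.7],[[10,2,0],0,0.7],[[11,0,0],0,0.7],[[10,-2,0],0,0.7],[[10,-4,0],0,0.7] [86, 59]
[[9,-5,0],0,0.7],[[8,-7,0],0,0.7],[[6,-8,0],0,0.7],[[6,-9,0],0,0.7],[[3,-10,0],0,0.7],[[2,-10,0],0,0.7],[[0,-11,0],0,0.7],[[-2,-10,0],0,0.7],[[-4,-10,0],0,0.7],[[-5,-9,0],0,0.7],[[-7,-8,0],0,0.7],[[-8,-6,0],0,0.7] [94, -44]
[[-9,-6,0],0,0.7],[[-10,-3,0],0,0.7],[[-10,-2,0],0,0.7],[[-11,0,0],0,0.7],[[-10,2,0],0,0.7],[[-10,4,0],0,0.7],[[-9,5,0],0,0.7],[[-8,7,0],0,0.7],[[-6,8,0],0,0.7],[[-6,9,0],0,0.7],[[-3,10,0],0,0.7],[[-2,10,0],0,0.7] [0, 0]
```

Call:
send_rows(series=[[[0,11,0],0,0.7],[[2,10,0],0,0.7],[[4,10,0],0,0.7],[[5,9,0],0,0.7],[[7,8,0],0,0.7],[[8,6,0],0,0.7]])

```text
clock: 45.9
eef_pos: [556.2, -185.3, 226.0]
eef_rot: [3.141, 0.001, 1.645]
wrist_force: [-1.9, -5.9, 7.6]
finger_gap: 22.0
finger_force: 20.0
```

Turning freely with low force. I continue round the circle.

Call:
send_rows(series=[[[9,6,0],0,0.7],[[10,3,0],0,0.7],[[10,2,0],0,0.7],[[11,0,0],0,0.7],[[10,-2,0],0,0.7],[[10,-4,0],0,0.7],[[9,-5,0],0,0.7],[[8,-7,0],0,0.7],[[6,-8,0],0,0.7]])

```text
clock: 46.8
eef_pos: [638.9, -200.9, 226.0]
eef_rot: [-3.141, 0.0, 1.645]
wrist_force: [-8.5, -2.7, 9.5]
finger_gap: 21.4
finger_force: 20.0
```

```bash
python3 - <<'E'
from h import *
s=read_state();print(np.round(s["eef_pos"],1),s["wrist_force"],s["finger_gap"])
p=camera("scene");spots(["casting1"],p,6,.25);spots(["wheel_knob"],p)
E
```

```text
[ 638.9 -200.9  226. ] [-8.48569522 -2.67138816  9.47183064] 21.373288917473076
casting1 [706. -72.  18.] 0.57
casting1 [666. -52.  64.] 0.52
casting1 [675. -76.  70.] 0.47
casting1 [712. -99.  15.] 0.46
wheel_knob [ 639. -198.  136.] 0.61
```

Call:
send_rows(series=[[[6,-9,0],0,0.7],[[3,-10,0],0,0.7],[[2,-10,0],0,0.7],[[0,-11,0],0,0.7],[[-2,-10,0],0,0.7],[[-4,-10,0],0,0.7],[[-5,-9,0],0,0.7],[[-7,-8,0],0,0.7],[[-8,-6,0],0,0.7],[[-9,-6,0],0,0.7]])

```text
clock: 47.95
eef_pos: [615.3, -289.6, 226.1]
eef_rot: [3.139, 0.001, 1.645]
wrist_force: [1.4, 2.8, 8.1]
finger_gap: 21.8
finger_force: 20.0
```

```bash
python3 - <<'E'
from h import *
s=read_state();print(np.round(s["eef_pos"],1),s["wrist_force"],s["finger_gap"])
for n in ("scene","top"):
    p=camera(n);spots(["casting1"],p,6,.25);spots(["wheel_knob"],p)
E
```

```text
[ 615.3 -289.6  226.1] [1.41833326 2.75005793 8.0892565 ] 21.75197326835103
casting1 [612. -71.  -0.] 0.64
casting1 [706. -72.  18.] 0.61
casting1 [663. -84.  21.] 0.55
casting1 [666. -94.  26.] 0.48
casting1 [713. -98.  18.] 0.43
wheel_knob [ 620. -287.  137.] 0.67
casting1 [702. -71.  13.] 0.52
casting1 [691. -14.  26.] 0.47
casting1 [ 713. -103.   14.] 0.42
wheel_knob [ 619. -291.  140.] 0.76
```

Call:
send_rows(series=[[[-10,-3,0],0,0.7],[[-10,-2,0],0,0.7],[[-11,0,0],0,0.7],[[-10,2,0],0,0.7],[[-10,4,0],0,0.7],[[-9,5,0],0,0.7],[[-8,7,0],0,0.7],[[-6,8,0],0,0.7],[[-6,9,0],0,0.7],[[-3,10,0],0,0.7],[[-2,10,0],0,0.7],[[0,0,0],0,0.7]])

```text
clock: 49.45
eef_pos: [529.7, -238.4, 226.0]
eef_rot: [-3.141, -0.001, 1.645]
wrist_force: [-5.1, 1.0, 8.8]
finger_gap: 21.6
finger_force: 20.0
```

Call:
send_rows(series=[[[0,0,0],0,0.7],[[0,0,0],0,0.7]])

```text
clock: 49.65
eef_pos: [529.7, -239.2, 226.0]
eef_rot: [-3.141, -0.0, 1.645]
wrist_force: [-6.1, 1.6, 8.9]
finger_gap: 21.0
finger_force: 20.0
```

Call:
send_rows(series=[[[0,0,0],0,0],[[0,0,0],0,0],[[0,0,0],0,0],[[0,0,30],0,0],[[0,0,40],0,0],[[0,0,30],0,0],[[-15,10,0],0,0],[[-20,15,0],0,0],[[-23,15,0],0,0],[[0,0,0],0,0],[[0,0,0],0,0]])

```text
clock: 50.75
eef_pos: [471.9, -199.6, 325.7]
eef_rot: [3.141, 0.0, 1.645]
wrist_force: [-0.0, 0.6, -0.6]
finger_gap: 47.0
finger_force: 0.0
```

```bash
python3 - <<'E'
from h import *
s=read_state();print(np.round(s["eef_pos"],1))
for n in ("scene","top","wrist"):
    p=camera(n);print(n);spots(["casting1"],p,7,.25);spots(["wheel_knob","collar_grip"],p)
    cv2.imwrite(f"pics/z_{n}.png",p["color"])
a=cv2.imread("pics/z_wrist.png");b=cv2.imread("pics/z_scene.png")[200:280,220:320]
cv2.imwrite("pics/zz.png",np.vstack([a[:340],cv2.resize(b,(320,256),interpolation=cv2.INTER_CUBIC)[:, :].repeat(1,0) if 0 else np.hstack([cv2.resize(b,(320,256)),cv2.resize(cv2.imread("pics/z_top.png")[90:150,310:385],(320,256))])]))
E
```

```text
[ 471.9 -199.6  325.7]
scene
casting1 [707. -74.  19.] 0.63
casting1 [668. -99.  27.] 0.59
casting1 [715. -95.  17.] 0.45
casting1 [662. -79.  19.] 0.43
wheel_knob [ 529. -236.  135.] 0.77
collar_grip [ 476. -192.  143.] 0.57
top
casting1 [701. -72.  13.] 0.63
casting1 [721. 240.  -1.] 0.62
casting1 [ 712. -101.   10.] 0.59
casting1 [691. -12.  21.] 0.57
casting1 [599.  39. 120.] 0.45
collar_grip [ 470. -196.  147.] 0.43
wrist
casting1 [688. -14.  25.] 0.64
casting1 [711. -99.  21.] 0.55
casting1 [701. -69.  14.] 0.53
casting1 [605. -69.   8.] 0.38
wheel_knob [ 527. -241.  137.] 0.64
collar_grip [ 468. -198.  146.] 0.84
```

View pics/zz.png

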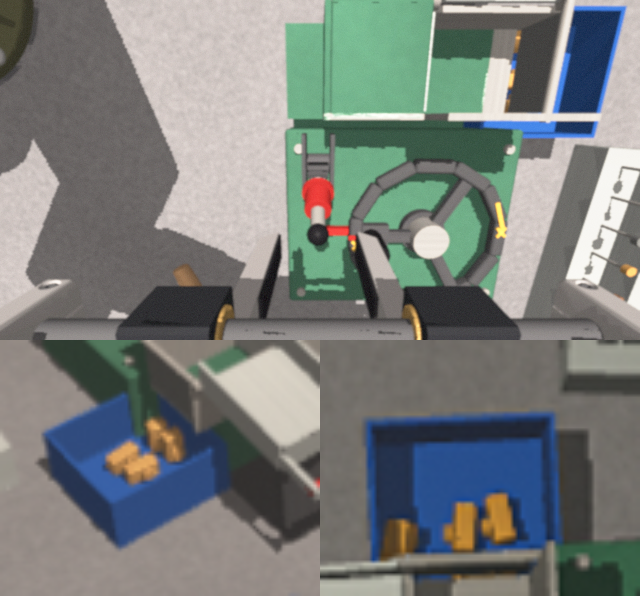

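The hopper floor is empty. All five castings are in the tub: scene and top views together give (701,-72), (713,-100), (690,-13), (668,-99) and (662,-79). The knob is home. Now I relock the toggle.

Call:
send_rows(series=[[[0,0,-30],0,0],[[0,0,-30],0,0],[[0,0,-19],0,0],[[0,0,-8],0,0],[[0,0,0],0,0],[[0,0,0],0,0.7],[[0,0,0],0,0.7],[[0,0,0],0,0.7],[[0,0,0],0,0.7],[[0,0,0],0,0.7],[[0,0,0],0,0.7]], squeeze=30)

```text
clock: 52.45
eef_pos: [471.7, -199.9, 239.0]
eef_rot: [3.141, 0.001, 1.644]
wrist_force: [-3.3, -1.7, 6.0]
finger_gap: 23.5
finger_force: 30.0
```

Call:
send_rows(series=[[[0,-2,5],0,0.7],[[0,-2,5],0,0.7],[[0,-2,4],0,0.7],[[0,0,0],0,0.7],[[0,0,0],0,0.7]])

```text
clock: 52.95
eef_pos: [471.9, -205.6, 252.4]
eef_rot: [3.141, -0.0, 1.644]
wrist_force: [5.1, 2.2, -4.5]
finger_gap: 23.3
finger_force: 30.0
```

Call:
send_rows(series=[[[-1,6,2],0,0.7],[[0,7,2],0,0.7],[[-1,7,2],0,0.7],[[0,7,1],0,0.7],[[-1,7,0],0,0.7],[[0,7,0],0,0.7],[[-1,7,-1],0,0.7],[[0,7,-2],0,0.7],[[-1,7,-2],0,0.7],[[0,6,-2],0,0.7],[[0,2,-1],0,0.7],[[0,0,0],0,0.7]])

```text
clock: 54.15
eef_pos: [466.9, -135.7, 251.5]
eef_rot: [3.141, 0.001, 1.645]
wrist_force: [5.2, -1.4, -3.5]
finger_gap: 23.2
finger_force: 30.0
```

Call:
send_rows(series=[[[0,2,-1],0,0.7],[[0,2,-1],0,0.7],[[0,0,0],0,0.7]])

```text
clock: 54.45
eef_pos: [466.8, -133.3, 250.3]
eef_rot: [3.14, 0.005, 1.644]
wrist_force: [-0.5, -15.1, 2.9]
finger_gap: 23.0
finger_force: 30.0
```

At the stop. I lower the collar, release and check.

Call:
send_rows(series=[[[0,-1,-4],0,0.7],[[0,-2,-4],0,0.7],[[0,-2,-3],0,0.7],[[0,0,0],0,0.1],[[0,0,0],0,0],[[0,0,0],0,0],[[0,0,20],0,0],[[0,0,30],0,0],[[0,0,40],0,0],[[0,0,0],0,0],[[0,0,0],0,0]])

```text
clock: 55.55
eef_pos: [466.6, -136.6, 328.5]
eef_rot: [3.141, 0.0, 1.645]
wrist_force: [0.1, 0.3, -1.2]
finger_gap: 46.8
finger_force: 0.0
```

```bash
python3 - <<'E'
from h import *
s=read_state();print(np.round(s["eef_pos"],1),s["wrist_force"])
p=camera("wrist");spots(["collar_grip","toggle_pivot","wheel_knob"],p);cv2.imwrite("pics/w9.png",p["color"])
for P in ([466,-142.5,145],[464,-128,182],[530.5,-239.5,159]): print(np.round(px(P,p)))
p=camera("scene");spots(["casting1"],p,6,.3);spots(["wheel_knob","collar_grip","tray_handle"],p)
E
```

```text
[ 466.6 -136.6  328.5] [ 0.10537954  0.2556464  -1.18805383]
toggle_pivot [ 467. -168.   89.] 0.69
wheel_knob [ 529. -242.  135.] 0.84
[316. 211.]
[315. 208.]
[375. 315.]
casting1 [707. -73.  20.] 0.6
casting1 [666. -79.  16.] 0.46
casting1 [712. -96.  15.] 0.43
casting1 [668. -98.  24.] 0.38
wheel_knob [ 530. -236.  133.] 0.79
collar_grip [ 468. -138.  145.] 0.42
tray_handle [594. 143. 117.] 0.6
```

View pics/w9.png

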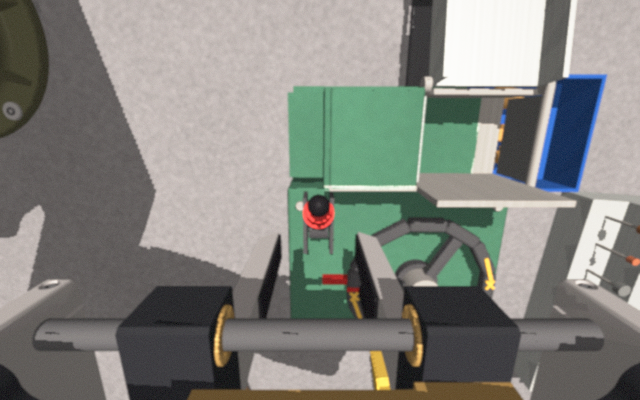

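The ball at (318,206) and the dropped collar match the locked position. The tray is down, the wheel is home and the tub holds the batch. Handing in.

```bash
python3 -c "
from cell import sign_off;print(sign_off())"
```

```text
the job is handed in; nothing more can be done
None
```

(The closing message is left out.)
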